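# Clear the bench after the mudguard bracket job

## Robot

A 6-joint arm with a two-finger parallel gripper is mounted at the origin on the work surface. World frame = base frame: x ahead of the robot, y to its left, z up, the work surface at z = 0. Lengths are in m, angles in rad, forces in N, time in s.
With the tool pointing down it reaches from about 0.225 to 0.875 m from the base axis. Payload 3.4 kg.
Tool frame: the origin (TCP) lies where the fingers leave the gripper's body, on its centre line; the fingertips stand 73 mm ahead of it and the grasp point (between the pads) lies 54 mm ahead of it (manip.pinch_z is the distance from the TCP to the grasp point, in m); z points along the fingers, y is the line along which they close (so a half turn about z gives the same grasp; the last joint's range is limited). The gripper opens to 85 mm and grips with 20 to 120 N. Pads are 22 mm wide; open, the fingers measure 114 mm over their backs; the gripper's body (76 mm by 85 mm) begins 54 mm behind the grasp point. The pads swing forward as they close: fully open they stand 13 mm farther back than shut.
Start: joints at [1.166, 0.276, 1.505, -0, 1.361, -0.121], TCP at [0.161, 0.552, 0.304] pointing down, gripper open.
Joint ranges: [-2.89, 2.89], [-0.75, 2.08], [0.22, 2.7], [-1.18, 4.32], [0.11, 2.71], [-2.7, 2.7]. Speed limits (rad/s): [2.57, 2.57, 3.14, 3.14, 3.14, 3.14].

## Interface

Orientations are given as a unit quaternion [w, x, y, z].
In Python, from rig import readout, imaging, manip gives the robot as it stands. The module is installed in compiled form; this text tells all that it offers.
- The arm moves only by the tool servo_tool, never from a script. Its argument "moves" is a list of rows, each an object with "dp": the shift along the tool's x, y, z in units of 0.2 m (1.0 is 0.2 m), a list of three; "delta_rot": the turn, a rotation vector about the tool's x, y, z in units of 0.1 rad (1.0 is 0.1 rad), a list of three; "fingers": the opening, from 0 (shut) to 1 (fully open). In form: [{"dp": [dx, dy, dz], "delta_rot": [wx, wy, wz], "fingers": fingers}, ...]. A call has 1 to 5 rows; each row shifts and turns the commanded pose from where the row before left it, along the tool's axes as they then stand; what a row does not reach is not made up. A row lasts 1/10 s, in which the tool goes at most 50 mm and 8.59 degrees, less where a joint would pass 70% of its speed; a pose out of reach is approached as far as the arm can. A call with a number of a shift or a turn outside -1 to 1 is refused whole. A call with a gripper value outside its range is refused whole. The fingers move at their own pace and stop on an object; "force" is the grip in N (left out, the last holds). Time passes only in rows, so rows that do not move let the fingers close. It gives the time, the measured TCP pose, the force, the opening and the grip force at its end, in the units of the state.
- readout.get_state(): the state, without advancing time (a new reading comes with each control period).
- imaging.get_image(name): name is "scene" or "top" or "wrist"; returns (picture, depth): 420x560x3 uint8, red, green, blue; 420x560 float32, m along the optical axis (not along the pixel's ray), 0 where there is no reading.
- imaging.calibration(name): a dict with "intrinsics" (3x3 intrinsics, pixels), "R" (3x3) and "t" (3): a world point X has camera coordinates R X + t; the wrist camera has in their place "hand_eye" (4x4, takes a point from camera to tool coordinates, whose origin is the TCP and whose axes are the flange's). Camera axes: x right, y down, z forward; pixel columns grow to the right and rows downward; lengths in m; the calibration is good to about 2 mm. A picture is of the moment at which its call begins: read the wrist's pose just before it. calibration takes no time and is no camera call.
- manip.sign_off(): hands the job in; it is judged then, once.
The state is a dict: "clock": time; "qpos": joint angles; "qd": joint speeds; "effort": joint torques, N m; "position": TCP position; "ee_rot": TCP orientation; "contact_force": force on the tool from outside, world axes, zero at the start; "moment": the same for the moment, N m; "width": finger opening in m; "gripper_force": force on a finger pad.
Only numpy, scipy, OpenCV 4.12 (cv2) and the standard library are available. Lean on these libraries where they do the work, as an engineer would, in place of code of your own. Each camera call takes 0.05 s, during which the arm holds its last target. There are 200 camera calls.

## Task

Tidy the bench after the bracket job: clear the three pieces of scrap (the sawn-off bracket end, the square-tube offcut and the worn rubber bush) off the bench into the scrap bin hung on its edge, turn the upside-down parts cup over so that it stands mouth-up on the bench, and keep the good hex axle nut in it. Leave the tape measure, the tape roll and the spanner where they lie.

Things in the scene. Friction and masses are not known exactly. Their poses are not given: they have to be found in the camera images.
- bin: Open sheet-metal scrap bin, 160 (x) x 280 (y) x 170 mm deep, 3 mm walls, fixed to the far edge of the bench. The bench top (height 0) ends in a straight edge at x = 0.62 m, along y; the bin's near wall is against it, its rim 4 mm lower, so things pushed over the edge fall in. Origin: centre of its underside, 82 mm beyond the edge, 174 mm below the bench top; x away from the robot, z up.
- cup: Square grey plastic cup, 60 x 60 mm outside, 55 mm tall, straight walls and floor 2.5 mm, inside 55 x 55 mm, 50 g, empty. Origin: centre of its closed floor's outer face; z points from there out through the mouth, x and y are normal to its flat sides. Starts mouth-down on the bench (origin 55 mm up, z down). Rests steadily on any side without rolling.
- nut: Bare steel hex axle nut, 30 mm across flats (34.6 mm over corners), 18 mm tall, 19 mm bore, about 65 g, lying flat on the bench. The good part, to be kept. Origin: centre of its underside; z up along its bore, x is normal to a pair of flats (other flats at every 60 degrees).
- bracket_end: Scrap: sawn-off end of a dark steel slotted bracket, L-shaped, about 100 g, lying on its flat leg. Leg 40 mm wide (y), 6 mm thick, from x = -27 to +22 mm, with an open 18 mm slot; foot bent up at x = 16 to 22 mm, 40 mm wide, 36 mm high. Origin: on the underside of the leg; z up.
- tube_offcut: Scrap: offcut of dark steel square tube, 30 by 30 mm, 45 mm long along x, wall 3 mm, about 100 g, lying on a flat side. Origin: centre of its underside; z up.
- bush: Scrap: worn black rubber bush, a thick short tube, 36 mm outside diameter, 14 mm bore, 26 mm tall, about 30 g, standing on its flat end. Origin: centre of its underside; z up.
- tape_measure: Bystander: blue pocket tape measure, about 70 by 63 by 34 mm, lying flat. Origin: centre of its underside.
- tape_roll: Bystander: roll of yellow tape, 90 mm outside diameter, 68 mm bore, 20 mm high, lying flat. Origin: centre of its underside.
- spanner: Bystander: steel spanner, 160 mm long, lying flat along its x axis. Origin: about the middle of its underside.

How it is judged:
At the end, for the whole second after the job is handed in: The three scraps lie at rest in the bin, below its rim (origins under 140 mm above its underside); the cup stands mouth-up on the bench (within 0.12 rad, floor within 8 mm of the bench top) with the nut at rest inside (under 30 mm off its axis along each side, under 45 mm up) (x of bracket_end in the frame of bin between -0.08 and 0.08 m and y of bracket_end in the frame of bin between -0.14 and 0.14 m and z of bracket_end in the frame of bin between -0.005 and 0.14 m and linear speed of each of bracket_end, tube_offcut, bush, nut, cup below 0.05 m/s and x of tube_offcut in the frame of bin between -0.08 and 0.08 m and y of tube_offcut in the frame of bin between -0.14 and 0.14 m and z of tube_offcut in the frame of bin between -0.005 and 0.14 m and x of bush in the frame of bin between -0.08 and 0.08 m and y of bush in the frame of bin between -0.14 and 0.14 m and z of bush in the frame of bin between -0.005 and 0.14 m and x of nut in the frame of cup between -0.03 and 0.03 m and y of nut in the frame of cup between -0.03 and 0.03 m and z of nut in the frame of cup between 0 and 0.045 m and angle between cup's own z axis and vertical below 0.12 rad and height (world z) of cup between -0.006 and 0.008 m); the robot touches nothing.
It fails at once if the tape measure is moved by more than 20 mm (distance of tape_measure from where it was at the start of the episode above 0.02 m).
It fails at once if the tape roll is moved by more than 20 mm (distance of tape_roll from where it was at the start of the episode above 0.02 m).
It fails at once if the spanner is moved by more than 20 mm (distance of spanner from where it was at the start of the episode above 0.02 m).
It also fails if it takes over 72 s, if anything falls off the work surface, if the arm or the gripper's body presses on something with over 40 N, if the wrist force passes 120 N, or if a joint passes its speed limit or range.

## Working session

There is one attempt and no reset: what is moved stays moved. The work goes in short steps, Python scripts to look and compute and a tool call to move; the robot and the scene stay as the last step left them, time stands still between calls to the robot, and variables do not carry over. Pictures are saved under pics/ and viewed, at most 10 in all, crops included, and the job is handed in when it is done.

Besides the shell and the picture viewer there is one more tool, called after "Emit:" in YAML: its name, and indented under it one key for each argument. servo_tool: Moves the arm, as the interface text tells. Its arguments: {"type":"object","properties":{"moves":{"type":"array"},"force":{"type":"number"}},"required":["moves"]}

```bash
mkdir -p pics; cat > h.py <<'E'
import numpy as np, cv2
from rig import readout, imaging, manip
from scipy.spatial.transform import Rotation as Ro
def cam(name):
    c=imaging.calibration(name); s=readout.get_state()
    K=np.array(c["intrinsics"])
    if name=="wrist":
        H=np.array(c["hand_eye"]); q=s["ee_rot"]; T=np.eye(4)
        T[:3,:3]=Ro.from_quat([q[1],q[2],q[3],q[0]]).as_matrix(); T[:3,3]=s["position"]
        M=T@H; return K,M[:3,:3],M[:3,3]
    R=np.array(c["R"]);t=np.array(c["t"]); return K,R.T,-R.T@t
def pts(d,K,R,o):
    v,u=np.mgrid[:d.shape[0],:d.shape[1]]
    c=np.stack([(u-K[0,2])/K[0,0]*d,(v-K[1,2])/K[1,1]*d,d],-1)
    return c@R.T+o
def plane(u,v,z,K,R,o):
    r=R@np.array([(u-K[0,2])/K[0,0],(v-K[1,2])/K[1,1],1]); return o+r*(z-o[2])/r[2]
def save(n,p): cv2.imwrite(n,p[:,:,::-1])
E
python3 - <<'E'
from h import *
s=readout.get_state(); print({k:np.round(v,3) for k,v in s.items()}, manip.pinch_z)
for n in ["top","scene"]:
    C=cam(n); p,d=imaging.get_image(n); save(f"pics/{n}0.png",p); np.savez(f"{n}0.npz",p=p,d=d,K=C[0],R=C[1],o=C[2]); print(n,C[2],C[1][:,2])
E
```

```text
{'clock': np.float64(0.0), 'qpos': array([ 1.166,  0.277,  1.506, -0.   ,  1.361, -0.121]), 'qd': array([-0.001,  0.001,  0.   , -0.   , -0.002, -0.   ]), 'effort': array([ 1.0000e-03, -4.1678e+01, -2.4581e+01,  0.0000e+00,  1.1000e-02,
       -0.0000e+00]), 'position': array([0.161, 0.552, 0.303]), 'ee_rot': array([-0.   ,  0.141,  0.99 , -0.001]), 'contact_force': array([-0.348,  0.684,  0.108]), 'moment': array([-0.011,  0.03 ,  0.016]), 'gripper_force': np.float64(0.0), 'width': np.float64(0.085)} 0.0539
top [0.38522058 0.03141557 0.82205288] [ 0.19778449  0.01032071 -0.98019119]
scene [ 1.03526007 -0.42750021  0.63186647] [-0.53703478  0.47430783 -0.69758564]
```

View pics/top0.png

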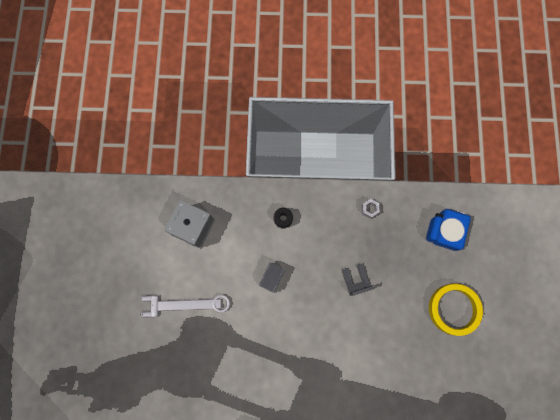

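View pics/scene0.png

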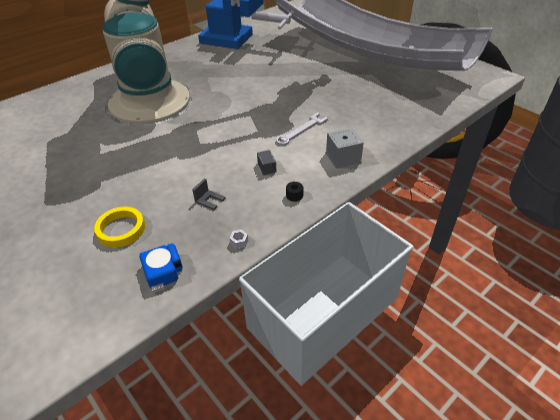

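```bash
python3 - <<'E'
from h import *
Z=np.load("top0.npz"); P=pts(Z["d"],Z["K"],Z["R"],Z["o"]); d=Z["d"];p=Z["p"]
m=((d>0)&(P[...,2]>0.004)&(P[...,2]<0.1)&(P[...,0]<0.61)).astype(np.uint8)
n,l,st,ce=cv2.connectedComponentsWithStats(m)
for i in range(1,n):
    if st[i,4]<60: continue
    q=P[l==i]; h=np.percentile(q[:,2],95); top=q[q[:,2]>h-0.006]
    r=cv2.minAreaRect((top[:,:2]*1000).astype(np.float32))
    print(i,st[i],"h",h.round(3),"minrect c",np.round(r[0],1),"size",np.round(r[1],1),"ang",round(r[2],1),"rgb",np.median(p[l==i],0))
E
```

```text
40 [ 164  199   51   50 1424] h 0.057 minrect c [518.5 198.7] size [61.2 60. ] ang 66.5 rgb [133. 134. 135.]
43 [361 199  19  20 199] h 0.02 minrect c [ 560.9 -130.8] size [32.4 29.3] ang 4.3 rgb [160. 157. 162.]
67 [273 208  20  21 297] h 0.028 minrect c [537.6  30.9] size [33.8 34.6] ang 0.5 rgb [38. 37. 38.]
70 [ 426  209   45   42 1380] h 0.037 minrect c [ 524.6 -269.4] size [61.6 66. ] ang 73.4 rgb [ 25.  83. 177.]
179 [258 262  27  31 449] h 0.032 minrect c [428.4  48.2] size [30.  44.8] ang 66.9 rgb [82. 82. 86.]
186 [342 264  33  32 457] h 0.037 minrect c [ 409.8 -111.8] size [ 6. 40.] ang 18.1 rgb [78. 77. 81.]
234 [ 429  284   54   52 1160] h 0.022 minrect c [ 382.1 -278.5] size [88.4 89. ] ang 63.7 rgb [216.5 186.   10. ]
247 [141 295  89  23 949] h 0.01 minrect c [377.9 201.6] size [ 37.4 158.6] ang 5.2 rgb [183. 179. 186.]
```

The top view shows the bin at cols 249–394, cup (189,223), bush (283,217), nut (371,208), tube (272,276), bracket (360,280), spanner, tape measure and roll. The scene view agrees. The measured heights are all about 2 mm over nominal, and the sizes match. I'll start with the cup: closing direction 66.5°, at (0.5185, 0.1987).

Emit:
servo_tool:
  moves:
    - {"dp": [0, 0, 0], "delta_rot": [0, 0, 0.64], "fingers": 1}
    - {"dp": [0, 0, 0], "delta_rot": [0, 0, 0.63], "fingers": 1}
    - {"dp": [-0.213, -0.082, 0.064], "delta_rot": [0, 0, 0], "fingers": 1}
    - {"dp": [-0.213, -0.082, 0.064], "delta_rot": [0, 0, 0], "fingers": 1}
    - {"dp": [-0.213, -0.082, 0.064], "delta_rot": [0, 0, 0], "fingers": 1}

```text
clock: 0.6
position: [0.259, 0.4548, 0.2647]
ee_rot: [0.0, 0.203, 0.979, -0.0]
contact_force: [0.5, 0.3, 0.8]
width: 0.0852
gripper_force: 0.0
```

Emit:
servo_tool:
  moves:
    - {"dp": [-0.213, -0.082, 0.064], "delta_rot": [0, 0, 0], "fingers": 1}
    - {"dp": [-0.213, -0.082, 0.064], "delta_rot": [0, 0, 0], "fingers": 1}
    - {"dp": [-0.213, -0.082, 0.064], "delta_rot": [0, 0, 0], "fingers": 1}
    - {"dp": [-0.213, -0.082, 0.064], "delta_rot": [0, 0, 0], "fingers": 1}
    - {"dp": [-0.213, -0.082, 0.064], "delta_rot": [0, 0, 0], "fingers": 1}

```text
clock: 1.1
position: [0.4219, 0.2941, 0.2008]
ee_rot: [-0.0, 0.204, 0.979, 0.0]
contact_force: [1.0, 0.4, -0.4]
width: 0.0854
gripper_force: 0.0
```

Emit:
servo_tool:
  moves:
    - {"dp": [-0.213, -0.082, 0.064], "delta_rot": [0, 0, 0], "fingers": 1}
    - {"dp": [-0.213, -0.082, 0.064], "delta_rot": [0, 0, 0], "fingers": 1}
    - {"dp": [-0.213, -0.082, 0.064], "delta_rot": [0, 0, 0], "fingers": 1}
    - {"dp": [0, 0, 0], "delta_rot": [0, 0, 0], "fingers": 1}

```text
clock: 1.5
position: [0.522, 0.1956, 0.1611]
ee_rot: [0.0, 0.206, 0.978, -0.001]
contact_force: [-0.6, -0.1, -0.2]
width: 0.0856
gripper_force: 0.0
```

```bash
cat > need.py <<'E'
import sys
from h import *
# usage: need x y z [yaw_deg of tool y]  -> tool-frame shift in units after any yaw turn
a=[float(v) for v in sys.argv[1:]]; s=readout.get_state(); q=s["ee_rot"]
R=Ro.from_quat([q[1],q[2],q[3],q[0]]).as_matrix(); y=np.degrees(np.arctan2(R[1,1],R[0,1]))
print("t",round(float(s["clock"]),2),"pos",np.round(s["position"],4),"yaw",round(y,1),"zaxis",R[:,2].round(3),"q",np.round(s["qpos"],2),"w",round(float(s["width"]),4),"F",np.round(s["contact_force"],1),"g",round(float(s["gripper_force"]),1))
if len(a)>=3:
    if len(a)>3:
        dz=(y-a[3]+90)%180-90; print("rot z units",round(np.radians(dz)*10,2)); R=R@Ro.from_rotvec([0,0,np.radians(dz)]).as_matrix()
    d=R.T@(np.array(a[:3])-s["position"])/0.2; print("units",d.round(3),"rows@.23",np.ceil(np.linalg.norm(d)/.235))
E
python3 need.py .5185 .1987 .085 66.5
python3 - <<'E'
from h import *
Z=np.load("top0.npz")
for u,v in [(248,178),(394,180),(250,99),(392,102)]: print(plane(u,v,-.004,Z["K"],Z["R"],Z["o"]).round(3))
E
```

```text
t 1.5 pos [0.522  0.1956 0.1611] yaw 66.2 zaxis [ 0.    -0.002 -1.   ] q [ 0.23  0.37  1.75 -0.    1.02 -0.92] w 0.0856 F [-0.6 -0.1 -0.2] g 0.0
rot z units -0.06
units [0.023 0.008 0.381] rows@.23 2.0
[ 0.617  0.099 -0.004]
[ 0.621 -0.181 -0.004]
[ 0.781  0.102 -0.004]
[ 0.782 -0.18  -0.004]
```

Emit:
servo_tool:
  moves:
    - {"dp": [0.023, 0.008, 0.19], "delta_rot": [0, 0, 0], "fingers": 1}
    - {"dp": [0, 0, 0.19], "delta_rot": [0, 0, 0], "fingers": 1}
    - {"dp": [0, 0, 0], "delta_rot": [0, 0, 0], "fingers": 0.4}
    - {"dp": [0, 0, 0], "delta_rot": [0, 0, 0], "fingers": 0.4}
    - {"dp": [0, 0, 0], "delta_rot": [0, 0, 0], "fingers": 0.4}
  force: 25

```text
clock: 2.0
position: [0.5159, 0.2035, 0.0888]
ee_rot: [0.001, 0.204, 0.979, 0.001]
contact_force: [-0.1, 0.5, 0.0]
width: 0.0595
gripper_force: 30.5
```

Emit:
servo_tool:
  moves:
    - {"dp": [0, 0, 0], "delta_rot": [0, 0, 0], "fingers": 0.4}
    - {"dp": [0, 0, 0], "delta_rot": [0, 0, 0], "fingers": 0.4}
    - {"dp": [0, 0, -0.1], "delta_rot": [0, 0, 0], "fingers": 0.4}

```text
clock: 2.3
position: [0.5137, 0.2025, 0.1063]
ee_rot: [-0.002, 0.204, 0.979, -0.001]
contact_force: [-0.3, 0.4, 0.2]
width: 0.0599
gripper_force: 30.5
```

Emit:
servo_tool:
  moves:
    - {"dp": [0, 0, -0.2], "delta_rot": [0, 0, 0], "fingers": 0.4}
    - {"dp": [0, 0, -0.1], "delta_rot": [0, -1, 0], "fingers": 0.4}
    - {"dp": [0, 0, 0], "delta_rot": [0, -1, 0], "fingers": 0.4}
    - {"dp": [0, 0, 0], "delta_rot": [0, -1, 0], "fingers": 0.4}
    - {"dp": [0, 0, 0], "delta_rot": [0, -1, 0], "fingers": 0.4}

```text
clock: 2.8
position: [0.5153, 0.203, 0.1689]
ee_rot: [0.197, 0.2, 0.959, -0.04]
contact_force: [-0.5, -0.8, -0.9]
width: 0.0598
gripper_force: 30.6
```

Emit:
servo_tool:
  moves:
    - {"dp": [0, 0, 0], "delta_rot": [0, -1, 0], "fingers": 0.4}
    - {"dp": [0, 0, 0], "delta_rot": [0, -1, 0], "fingers": 0.4}
    - {"dp": [0, 0, 0], "delta_rot": [0, -1, 0], "fingers": 0.4}
    - {"dp": [0, 0, 0], "delta_rot": [0, -1, 0], "fingers": 0.4}
    - {"dp": [0, 0, 0], "delta_rot": [0, -1, 0], "fingers": 0.4}

```text
clock: 3.3
position: [0.5177, 0.2173, 0.2031]
ee_rot: [0.38, 0.195, 0.899, -0.098]
contact_force: [1.4, 0.8, -1.0]
width: 0.0599
gripper_force: 30.6
```

Emit:
servo_tool:
  moves:
    - {"dp": [0, 0, 0], "delta_rot": [0, -1, 0], "fingers": 0.4}
    - {"dp": [0, 0, 0], "delta_rot": [0, -1, 0], "fingers": 0.4}
    - {"dp": [0, 0, 0], "delta_rot": [0, 0, 0], "fingers": 0.4}

```text
clock: 3.6
position: [0.5229, 0.2466, 0.2557]
ee_rot: [0.424, 0.198, 0.875, -0.122]
contact_force: [0.2, 1.5, -0.5]
width: 0.0598
gripper_force: 30.7
```

```bash
python3 need.py; python3 - <<'E'
from h import *
p,d=imaging.get_image("scene"); save("pics/scene1.png",p)
E
```

```text
t 3.6 pos [0.5229 0.2466 0.2557] yaw 63.2 zaxis [ 0.694 -0.382 -0.611] q [ 0.7   0.29  1.94 -1.18  0.92  0.34] w 0.0598 F [ 0.2  1.5 -0.5] g 30.7
```

View pics/scene1.png

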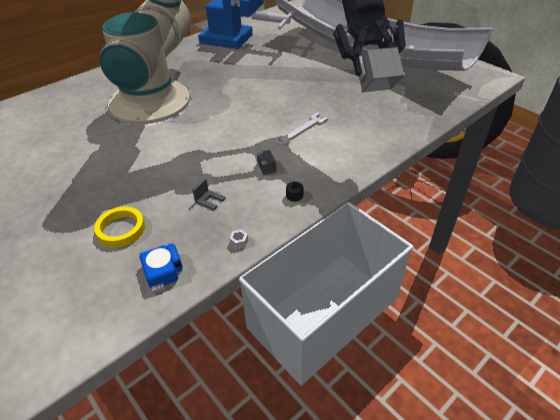

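The scene view shows the cup held in the gripper at (380,70) and the bench undisturbed. Joint 4 hit its limit at −1.18, so I'll tilt toward the robot's left instead, where joint 4 goes positive.

```bash
cat > rot.py <<'E'
import sys
from h import *
# usage: yaw_deg tilt_deg(about tool +y) -> rotvec units from current (tool frame), and final tool axes
a,b=[float(v) for v in sys.argv[1:3]]; s=readout.get_state(); q=s["ee_rot"]
R=Ro.from_quat([q[1],q[2],q[3],q[0]]); c,n=np.cos(np.radians(a)),np.sin(np.radians(a))
T=Ro.from_matrix(np.array([[-n,c,0],[c,n,0],[0,0,-1]]))*Ro.from_rotvec([0,np.radians(b),0])
v=(R.inv()*T).as_rotvec()*10; print("rotvec units",v.round(2),"norm",np.linalg.norm(v).round(2)); print("final axes\n",T.as_matrix().round(3))
if len(sys.argv)>3:
    d=T.as_matrix().T@(np.array([float(x) for x in sys.argv[3:6]])-s["position"])/.2; print("shift in final frame",d.round(3))
E
python3 need.py; python3 rot.py 15 0 .512 .145 .16;python3 rot.py 15 60 .512 .145 .071
```

```text
t 3.65 pos [0.5221 0.245  0.2538] yaw 63.1 zaxis [ 0.691 -0.383 -0.613] q [ 0.69  0.29  1.95 -1.18  0.92  0.34] w 0.0597 F [-0.1  0.2 -0.8] g 30.7
rotvec units [3.4  8.75 8.01] norm 12.34
final axes
 [[-0.259  0.966  0.   ]
 [ 0.966  0.259  0.   ]
 [ 0.     0.    -1.   ]]
shift in final frame [-0.47  -0.178  0.469]
rotvec units [-1.2  18.44  9.79] norm 20.91
final axes
 [[-0.129  0.966 -0.224]
 [ 0.483  0.259  0.837]
 [ 0.866 -0.    -0.5  ]]
shift in final frame [-1.027 -0.178  0.05 ]
```

Emit:
servo_tool:
  moves:
    - {"dp": [0, 0, 0], "delta_rot": [-0.06, 0.92, 0.49], "fingers": 0.4}
    - {"dp": [0, 0, 0], "delta_rot": [-0.06, 0.92, 0.49], "fingers": 0.4}
    - {"dp": [0, 0, 0], "delta_rot": [-0.06, 0.92, 0.49], "fingers": 0.4}
    - {"dp": [0, 0, 0], "delta_rot": [-0.06, 0.92, 0.49], "fingers": 0.4}
    - {"dp": [0, 0, 0], "delta_rot": [-0.06, 0.92, 0.49], "fingers": 0.4}

```text
clock: 4.15
position: [0.5213, 0.2425, 0.2518]
ee_rot: [0.224, 0.322, 0.92, -0.011]
contact_force: [-1.3, -0.5, -0.3]
width: 0.0597
gripper_force: 30.6
```

Emit:
servo_tool:
  moves:
    - {"dp": [0, 0, 0], "delta_rot": [-0.06, 0.92, 0.49], "fingers": 0.4}
    - {"dp": [0, 0, 0], "delta_rot": [-0.06, 0.92, 0.49], "fingers": 0.4}
    - {"dp": [0, 0, 0], "delta_rot": [-0.06, 0.92, 0.49], "fingers": 0.4}
    - {"dp": [0, 0, 0], "delta_rot": [-0.06, 0.92, 0.49], "fingers": 0.4}
    - {"dp": [0, 0, 0], "delta_rot": [-0.06, 0.92, 0.49], "fingers": 0.4}

```text
clock: 4.65
position: [0.5215, 0.2423, 0.252]
ee_rot: [0.014, 0.422, 0.901, 0.103]
contact_force: [0.8, 0.2, -0.6]
width: 0.0596
gripper_force: 30.6
```

Emit:
servo_tool:
  moves:
    - {"dp": [0, 0, 0], "delta_rot": [-0.06, 0.92, 0.49], "fingers": 0.4}
    - {"dp": [0, 0, 0], "delta_rot": [-0.06, 0.92, 0.49], "fingers": 0.4}
    - {"dp": [0, 0, 0], "delta_rot": [-0.06, 0.92, 0.49], "fingers": 0.4}
    - {"dp": [0, 0, 0], "delta_rot": [-0.06, 0.92, 0.49], "fingers": 0.4}
    - {"dp": [0, 0, 0], "delta_rot": [-0.06, 0.92, 0.49], "fingers": 0.4}

```text
clock: 5.15
position: [0.5218, 0.2422, 0.2519]
ee_rot: [-0.198, 0.493, 0.821, 0.211]
contact_force: [-0.1, 0.4, -0.5]
width: 0.0596
gripper_force: 30.6
```

Emit:
servo_tool:
  moves:
    - {"dp": [0, 0, 0], "delta_rot": [-0.06, 0.92, 0.49], "fingers": 0.4}
    - {"dp": [0, 0, 0], "delta_rot": [-0.06, 0.92, 0.49], "fingers": 0.4}
    - {"dp": [0, 0, 0], "delta_rot": [-0.06, 0.92, 0.49], "fingers": 0.4}
    - {"dp": [0, 0, 0], "delta_rot": [-0.06, 0.92, 0.49], "fingers": 0.4}
    - {"dp": [0, 0, 0], "delta_rot": [-0.06, 0.92, 0.49], "fingers": 0.4}

```text
clock: 5.65
position: [0.522, 0.2422, 0.2518]
ee_rot: [-0.396, 0.531, 0.685, 0.304]
contact_force: [0.7, -0.2, -0.9]
width: 0.0596
gripper_force: 30.6
```

```bash
python3 need.py; python3 rot.py 15 60 .512 .145 .071
```

```text
t 5.65 pos [0.522  0.2422 0.2518] yaw 14.6 zaxis [-0.219  0.836 -0.503] q [-0.12  0.46  1.75  0.93  1.52 -0.73] w 0.0596 F [ 0.7 -0.2 -0.9] g 30.6
rotvec units [ 0.04  0.03 -0.08] norm 0.09
final axes
 [[-0.129  0.966 -0.224]
 [ 0.483  0.259  0.837]
 [ 0.866 -0.    -0.5  ]]
shift in final frame [-1.011 -0.174  0.057]
```

Emit:
servo_tool:
  moves:
    - {"dp": [-0.2, -0.035, 0.011], "delta_rot": [0, 0, 0], "fingers": 0.4}
    - {"dp": [-0.2, -0.035, 0.011], "delta_rot": [0, 0, 0], "fingers": 0.4}
    - {"dp": [-0.2, -0.035, 0.011], "delta_rot": [0, 0, 0], "fingers": 0.4}
    - {"dp": [-0.2, -0.035, 0.012], "delta_rot": [0, 0, 0], "fingers": 0.4}
    - {"dp": [-0.1, -0.034, 0.012], "delta_rot": [0, 0, 0], "fingers": 0.4}

```text
clock: 6.15
position: [0.5081, 0.1538, 0.0881]
ee_rot: [-0.395, 0.532, 0.686, 0.302]
contact_force: [-0.4, 0.3, 0.4]
width: 0.06
gripper_force: 30.6
```

Emit:
servo_tool:
  moves:
    - {"dp": [-0.06, 0, 0], "delta_rot": [0, 0, 0], "fingers": 0.4}
    - {"dp": [-0.05, 0, 0], "delta_rot": [0, 0, 0], "fingers": 0.4}
    - {"dp": [0, 0, 0], "delta_rot": [0, 0, 0], "fingers": 0.4}

```text
clock: 6.45
position: [0.5111, 0.1454, 0.0738]
ee_rot: [-0.397, 0.529, 0.686, 0.304]
contact_force: [-2.3, -0.8, 5.5]
width: 0.06
gripper_force: 31.2
```

```bash
python3 need.py
```

```text
t 6.45 pos [0.5111 0.1454 0.0738] yaw 14.8 zaxis [-0.222  0.837 -0.5  ] q [-0.29  0.72  1.88  0.85  1.38 -1.1 ] w 0.06 F [-2.3 -0.8  5.5] g 31.2
```

Emit:
servo_tool:
  moves:
    - {"dp": [0, 0, 0], "delta_rot": [0, 0, 0], "fingers": 1}
    - {"dp": [0, 0, 0], "delta_rot": [0, 0, 0], "fingers": 1}
    - {"dp": [0, 0, 0], "delta_rot": [0, 0, 0], "fingers": 1}
    - {"dp": [0, 0, 0], "delta_rot": [0, 0, 0], "fingers": 1}

```text
clock: 6.85
position: [0.5118, 0.1455, 0.0726]
ee_rot: [-0.394, 0.529, 0.687, 0.303]
contact_force: [-0.3, 0.9, 0.7]
width: 0.0854
gripper_force: 0.0
```

Emit:
servo_tool:
  moves:
    - {"dp": [0.17, 0, -0.1], "delta_rot": [0, 0, 0], "fingers": 1}
    - {"dp": [0.17, 0, -0.1], "delta_rot": [0, 0, 0], "fingers": 1}
    - {"dp": [0.17, 0, -0.1], "delta_rot": [0, 0, 0], "fingers": 1}

```text
clock: 7.15
position: [0.5116, 0.1454, 0.1919]
ee_rot: [-0.395, 0.53, 0.687, 0.303]
contact_force: [0.8, -0.7, -0.3]
width: 0.0853
gripper_force: 0.0
```

```bash
python3 need.py; python3 rot.py 15 0; python3 - <<'E'
from h import *
p,d=imaging.get_image("scene"); save("pics/scene2.png",p[:260,180:460])
C=cam("scene");P=pts(d,*C)
b=(d>0)&(np.abs(P[...,0]-.505)<.1)&(np.abs(P[...,1]-.19)<.09)&(P[...,2]<.075)
q=P[b&(P[...,2]>.056)]; print(len(q),np.percentile(q[:,2],[5,50,95]).round(3)); r=cv2.minAreaRect((q[:,:2]*1000).astype(np.float32)); print(r)
E
```

```text
t 7.15 pos [0.5116 0.1454 0.1919] yaw 14.8 zaxis [-0.222  0.834 -0.505] q [-0.29  0.54  1.81  0.83  1.54 -0.91] w 0.0853 F [ 0.8 -0.7 -0.3] g 0.0
rotvec units [-1.000e-02 -1.042e+01 -4.000e-02] norm 10.42
final axes
 [[-0.259  0.966  0.   ]
 [ 0.966  0.259  0.   ]
 [ 0.     0.    -1.   ]]
471 [0.057 0.059 0.061]
((504.09423828125, 174.06649780273438), (63.7985954284668, 59.37175369262695), 12.987493515014648)
```

View pics/scene2.png

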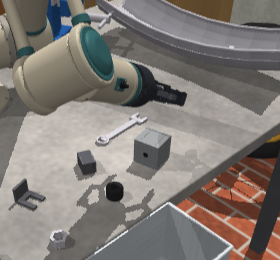

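The crop shows the cup lying on its side at (150,150), its floor with the hole facing right. The rectangle measures 64×59 mm at z≈0.059, so its centre is (0.504, 0.174), as expected. Now I'll regrip it from above, toward the mouth.

Emit:
servo_tool:
  moves:
    - {"dp": [0, 0, 0], "delta_rot": [0, -0.95, 0], "fingers": 1}
    - {"dp": [0, 0, 0], "delta_rot": [0, -0.95, 0], "fingers": 1}
    - {"dp": [0, 0, 0], "delta_rot": [0, -0.95, 0], "fingers": 1}
    - {"dp": [0, 0, 0], "delta_rot": [0, -0.95, 0], "fingers": 1}
    - {"dp": [0, 0, 0], "delta_rot": [0, -0.95, 0], "fingers": 1}

```text
clock: 7.7
position: [0.5118, 0.1451, 0.191]
ee_rot: [-0.22, 0.586, 0.761, 0.169]
contact_force: [-0.8, -0.6, -0.5]
width: 0.0855
gripper_force: 0.0
```

Emit:
servo_tool:
  moves:
    - {"dp": [0, 0, 0], "delta_rot": [0, -0.95, 0], "fingers": 1}
    - {"dp": [0, 0, 0], "delta_rot": [0, -0.95, 0], "fingers": 1}
    - {"dp": [0, 0, 0], "delta_rot": [0, -0.95, 0], "fingers": 1}
    - {"dp": [0, 0, 0], "delta_rot": [0, -0.95, 0], "fingers": 1}
    - {"dp": [0, 0, 0], "delta_rot": [0, -0.95, 0], "fingers": 1}

```text
clock: 8.2
position: [0.5116, 0.1453, 0.1911]
ee_rot: [-0.035, 0.609, 0.792, 0.026]
contact_force: [0.1, 0.3, 0.1]
width: 0.0854
gripper_force: 0.0
```

Emit:
servo_tool:
  moves:
    - {"dp": [0, 0, 0], "delta_rot": [0, -0.9, 0], "fingers": 1}
    - {"dp": [0, 0, 0], "delta_rot": [0, 0, 0.1], "fingers": 1}

```text
clock: 8.4
position: [0.5109, 0.147, 0.191]
ee_rot: [-0.001, 0.613, 0.79, -0.0]
contact_force: [-0.4, 0.1, -0.0]
width: 0.0858
gripper_force: 0.0
```

```bash
python3 need.py .502 .182 .09 14; python3 rot.py 14 0
```

```text
t 8.4 pos [0.5109 0.147  0.191 ] yaw 14.4 zaxis [-0.002  0.001 -1.   ] q [ 0.15  0.3   1.77  0.    1.07 -0.1 ] w 0.0858 F [-0.4  0.1 -0. ] g 0.0
rot z units 0.08
units [0.18  0.    0.505] rows@.23 3.0
rotvec units [-0.02 -0.01  0.08] norm 0.08
final axes
 [[-0.242  0.97   0.   ]
 [ 0.97   0.242  0.   ]
 [ 0.     0.    -1.   ]]
```

Emit:
servo_tool:
  moves:
    - {"dp": [0.18, 0, 0.1], "delta_rot": [0, 0, 0.08], "fingers": 1}
    - {"dp": [0, 0, 0.2], "delta_rot": [0, 0, 0], "fingers": 1}
    - {"dp": [0, 0, 0.205], "delta_rot": [0, 0, 0], "fingers": 1}
    - {"dp": [0, 0, 0], "delta_rot": [0, 0, 0], "fingers": 0.4}
    - {"dp": [0, 0, 0], "delta_rot": [0, 0, 0], "fingers": 0.4}

```text
clock: 8.9
position: [0.5026, 0.1798, 0.0897]
ee_rot: [-0.002, 0.618, 0.787, -0.001]
contact_force: [-3.8, -0.0, 2.4]
width: 0.0597
gripper_force: 30.9
```

Emit:
servo_tool:
  moves:
    - {"dp": [0, 0, 0], "delta_rot": [0, 0, 0], "fingers": 0.4}
    - {"dp": [0, 0, 0], "delta_rot": [0, 0, 0], "fingers": 0.4}
    - {"dp": [0, 0, 0], "delta_rot": [0, 0, 0], "fingers": 0.4}
    - {"dp": [0, 0, -0.12], "delta_rot": [0, 0, 0], "fingers": 0.4}
    - {"dp": [0, 0, -0.15], "delta_rot": [0, 0, 0], "fingers": 0.4}

```text
clock: 9.4
position: [0.5021, 0.1799, 0.1441]
ee_rot: [-0.002, 0.617, 0.787, -0.001]
contact_force: [0.0, -0.1, 0.5]
width: 0.0596
gripper_force: 30.4
```

Emit:
servo_tool:
  moves:
    - {"dp": [0, 0, 0], "delta_rot": [0, 0.99, 0], "fingers": 0.4}
    - {"dp": [0, 0, 0], "delta_rot": [0, 0.99, 0], "fingers": 0.4}
    - {"dp": [0, 0, 0], "delta_rot": [0, 0.99, 0], "fingers": 0.4}
    - {"dp": [0, 0, 0], "delta_rot": [0, 0.99, 0], "fingers": 0.4}
    - {"dp": [0, 0, 0], "delta_rot": [0, 0.99, 0], "fingers": 0.4}

```text
clock: 9.9
position: [0.5035, 0.18, 0.1452]
ee_rot: [-0.194, 0.598, 0.763, 0.153]
contact_force: [-0.5, -0.2, -1.2]
width: 0.0597
gripper_force: 30.4
```

Emit:
servo_tool:
  moves:
    - {"dp": [0, 0, 0], "delta_rot": [0, 0.99, 0], "fingers": 0.4}
    - {"dp": [0, 0, 0], "delta_rot": [0, 0.99, 0], "fingers": 0.4}
    - {"dp": [0, 0, 0], "delta_rot": [0, 0.99, 0], "fingers": 0.4}
    - {"dp": [0, 0, 0], "delta_rot": [0, 0.99, 0], "fingers": 0.4}
    - {"dp": [0, 0, 0], "delta_rot": [0, 0.99, 0], "fingers": 0.4}

```text
clock: 10.4
position: [0.5037, 0.1796, 0.1447]
ee_rot: [-0.374, 0.542, 0.692, 0.295]
contact_force: [0.5, -0.1, -0.9]
width: 0.0596
gripper_force: 30.4
```

Emit:
servo_tool:
  moves:
    - {"dp": [0, 0, 0], "delta_rot": [0, 0.99, 0], "fingers": 0.4}
    - {"dp": [0, 0, 0], "delta_rot": [0, 0.99, 0], "fingers": 0.4}

```text
clock: 10.6
position: [0.5038, 0.1795, 0.1445]
ee_rot: [-0.441, 0.511, 0.651, 0.347]
contact_force: [-0.4, -0.3, -0.7]
width: 0.0598
gripper_force: 30.5
```

```bash
python3 need.py .510 .13 .070; python3 rot.py 14 68
```

```text
t 10.6 pos [0.5038 0.1795 0.1445] yaw 13.7 zaxis [-0.22   0.902 -0.371] q [-0.27  0.66  1.89  0.95  1.52 -1.06] w 0.0598 F [-0.4 -0.3 -0.7] g 30.5
units [-0.438 -0.029 -0.092] rows@.23 2.0
rotvec units [ 0.05 -0.04 -0.  ] norm 0.06
final axes
 [[-0.091  0.97  -0.224]
 [ 0.363  0.242  0.9  ]
 [ 0.927  0.    -0.375]]
```

Emit:
servo_tool:
  moves:
    - {"dp": [-0.18, -0.015, -0.046], "delta_rot": [0, 0, 0], "fingers": 0.4}
    - {"dp": [-0.18, -0.014, -0.046], "delta_rot": [0, 0, 0], "fingers": 0.4}
    - {"dp": [-0.05, 0, 0], "delta_rot": [0, 0, 0], "fingers": 0.4}
    - {"dp": [-0.03, 0, 0], "delta_rot": [0, 0, 0], "fingers": 0.4}

```text
clock: 11.0
position: [0.5096, 0.1299, 0.0688]
ee_rot: [-0.441, 0.512, 0.651, 0.346]
contact_force: [0.3, 0.5, -0.3]
width: 0.06
gripper_force: 30.4
```

Emit:
servo_tool:
  moves:
    - {"dp": [0, 0, 0], "delta_rot": [0, 0, 0], "fingers": 0.4}

```text
clock: 11.1
position: [0.5092, 0.1306, 0.0694]
ee_rot: [-0.441, 0.511, 0.652, 0.345]
contact_force: [0.2, -0.1, -0.2]
width: 0.0597
gripper_force: 30.4
```

Emit:
servo_tool:
  moves:
    - {"dp": [-0.016, 0, 0], "delta_rot": [0, 0, 0], "fingers": 0.4}
    - {"dp": [0, 0, 0], "delta_rot": [0, 0, 0], "fingers": 1}
    - {"dp": [0, 0, 0], "delta_rot": [0, 0, 0], "fingers": 1}
    - {"dp": [0, 0, 0], "delta_rot": [0, 0, 0], "fingers": 1}
    - {"dp": [0, 0, 0], "delta_rot": [0, 0, 0], "fingers": 1}

```text
clock: 11.6
position: [0.5092, 0.1294, 0.0664]
ee_rot: [-0.441, 0.511, 0.652, 0.345]
contact_force: [0.2, 1.6, -0.1]
width: 0.0851
gripper_force: 0.0
```

Emit:
servo_tool:
  moves:
    - {"dp": [0, 0, -0.2], "delta_rot": [0, 0, 0], "fingers": 1}
    - {"dp": [0.05, 0, -0.2], "delta_rot": [0, 0, 0], "fingers": 1}
    - {"dp": [0.2, 0, -0.1], "delta_rot": [0, 0, 0], "fingers": 1}
    - {"dp": [0.2, 0, 0], "delta_rot": [0, -1, 0], "fingers": 1}
    - {"dp": [0, 0, 0], "delta_rot": [0, -1, 0], "fingers": 1}

```text
clock: 12.1
position: [0.5242, 0.0718, 0.1907]
ee_rot: [-0.371, 0.543, 0.694, 0.293]
contact_force: [0.5, 0.3, -0.9]
width: 0.0854
gripper_force: 0.0
```

```bash
python3 need.py .428 .048 .12 66.9; python3 rot.py 66.9 0; python3 - <<'E'
from h import *
p,d=imaging.get_image("scene"); save("pics/scene3.png",p[:260,180:460])
C=cam("scene");P=pts(d,*C)
b=(d>0)&(np.abs(P[...,0]-.505)<.06)&(np.abs(P[...,1]-.18)<.06)&(P[...,2]<.075)
q=P[b&(P[...,2]>.045)]; print(len(q),np.percentile(q[:,2],[5,50,95]).round(3)); r=cv2.minAreaRect((q[:,:2]*1000).astype(np.float32)); print(r)
E
```

```text
t 12.1 pos [0.5242 0.0718 0.1907] yaw 13.7 zaxis [-0.196  0.81  -0.552] q [-0.39  0.54  1.75  0.74  1.57 -0.92] w 0.0854 F [ 0.5  0.3 -0.9] g 0.0
rot z units -9.28
units [ 0.221 -0.533  0.193] rows@.23 3.0
rotvec units [ 4.59 -9.1  -8.47] norm 13.25
final axes
 [[-0.92   0.392  0.   ]
 [ 0.392  0.92   0.   ]
 [ 0.     0.    -1.   ]]
340 [0.046 0.052 0.056]
((501.43719482421875, 166.1641845703125), (63.82134246826172, 66.44845581054688), 14.580399513244629)
```

View pics/scene3.png

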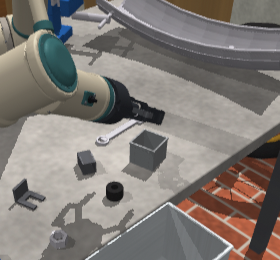

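The crop shows the cup standing mouth-up at (148,150); its rim measures about (0.501, 0.167). Next is the tube.

Emit:
servo_tool:
  moves:
    - {"dp": [0, 0, 0], "delta_rot": [0.328, -0.65, -0.605], "fingers": 1}
    - {"dp": [0, 0, 0], "delta_rot": [0.328, -0.65, -0.605], "fingers": 1}
    - {"dp": [0, 0, 0], "delta_rot": [0.328, -0.65, -0.605], "fingers": 1}
    - {"dp": [0, 0, 0], "delta_rot": [0.328, -0.65, -0.605], "fingers": 1}
    - {"dp": [0, 0, 0], "delta_rot": [0.328, -0.65, -0.605], "fingers": 1}

```text
clock: 12.65
position: [0.5232, 0.0716, 0.186]
ee_rot: [-0.253, 0.44, 0.839, 0.196]
contact_force: [0.7, -0.4, -0.3]
width: 0.0852
gripper_force: 0.0
```

Emit:
servo_tool:
  moves:
    - {"dp": [0, 0, 0], "delta_rot": [0.328, -0.65, -0.605], "fingers": 1}
    - {"dp": [0, 0, 0], "delta_rot": [0.328, -0.65, -0.605], "fingers": 1}
    - {"dp": [0, 0, 0], "delta_rot": [0.328, -0.65, -0.605], "fingers": 1}
    - {"dp": [0, 0, 0], "delta_rot": [0.328, -0.65, -0.605], "fingers": 1}
    - {"dp": [0, 0, 0], "delta_rot": [0.328, -0.65, -0.605], "fingers": 1}

```text
clock: 13.15
position: [0.523, 0.0717, 0.1859]
ee_rot: [-0.117, 0.313, 0.938, 0.089]
contact_force: [-0.1, 0.1, -0.3]
width: 0.0856
gripper_force: 0.0
```

Emit:
servo_tool:
  moves:
    - {"dp": [0, 0, 0], "delta_rot": [0.328, -0.65, -0.605], "fingers": 1}
    - {"dp": [0, 0, 0], "delta_rot": [0.328, -0.65, -0.605], "fingers": 1}
    - {"dp": [0, 0, 0], "delta_rot": [0.328, -0.65, -0.605], "fingers": 1}
    - {"dp": [0, 0, 0], "delta_rot": [0.328, -0.65, -0.605], "fingers": 1}

```text
clock: 13.55
position: [0.5228, 0.0717, 0.1857]
ee_rot: [-0.004, 0.199, 0.98, -0.001]
contact_force: [-0.4, -0.7, 0.4]
width: 0.0853
gripper_force: 0.0
```

```bash
python3 need.py .428 .048 .078 66.9; python3 rot.py 66.9 0
```

```text
t 13.55 pos [0.5228 0.0717 0.1857] yaw 67.1 zaxis [-0.008  0.001 -1.   ] q [ 0.    0.3   1.78  0.    1.06 -1.17] w 0.0853 F [-0.4 -0.7  0.4] g 0.0
rot z units 0.03
units [ 0.386 -0.293  0.542] rows@.23 4.0
rotvec units [-0.03 -0.08  0.03] norm 0.09
final axes
 [[-0.92   0.392  0.   ]
 [ 0.392  0.92   0.   ]
 [ 0.     0.    -1.   ]]
```

Emit:
servo_tool:
  moves:
    - {"dp": [0.193, -0.147, 0], "delta_rot": [-0.03, -0.08, 0.03], "fingers": 1}
    - {"dp": [0.193, -0.146, 0], "delta_rot": [0, 0, 0], "fingers": 1}
    - {"dp": [0, 0, 0.22], "delta_rot": [0, 0, 0], "fingers": 1}
    - {"dp": [0, 0, 0.22], "delta_rot": [0, 0, 0], "fingers": 1}
    - {"dp": [0, 0, 0.1], "delta_rot": [0, 0, 0], "fingers": 1}
  force: 50

```text
clock: 14.05
position: [0.4266, 0.0484, 0.0762]
ee_rot: [-0.003, 0.202, 0.979, 0.001]
contact_force: [0.5, 0.2, 0.0]
width: 0.0852
gripper_force: 0.0
```

Emit:
servo_tool:
  moves:
    - {"dp": [0, 0, 0], "delta_rot": [0, 0, 0], "fingers": 0}
    - {"dp": [0, 0, 0], "delta_rot": [0, 0, 0], "fingers": 0}
    - {"dp": [0, 0, 0], "delta_rot": [0, 0, 0], "fingers": 0}
    - {"dp": [0, 0, 0], "delta_rot": [0, 0, 0], "fingers": 0}
    - {"dp": [0, 0, 0], "delta_rot": [0, 0, 0], "fingers": 0}

```text
clock: 14.55
position: [0.4309, 0.0483, 0.0802]
ee_rot: [0.002, 0.201, 0.979, 0.001]
contact_force: [0.8, -0.7, 5.2]
width: 0.0291
gripper_force: 50.2
```

Emit:
servo_tool:
  moves:
    - {"dp": [0, 0, 0], "delta_rot": [0, 0, 0], "fingers": 0}
    - {"dp": [0, 0, -0.15], "delta_rot": [0, 0, 0], "fingers": 0}
    - {"dp": [0, 0, -0.2], "delta_rot": [0, 0, 0], "fingers": 0}

```text
clock: 14.85
position: [0.4281, 0.0483, 0.1487]
ee_rot: [-0.001, 0.202, 0.979, 0.001]
contact_force: [0.8, 0.6, -1.2]
width: 0.0287
gripper_force: 49.7
```

```bash
python3 need.py .69 -.02 .12 66.9;python3 need.py .69 -.02 .12 90
```

```text
t 14.85 pos [0.4281 0.0483 0.1487] yaw 66.7 zaxis [-0.003  0.002 -1.   ] q [-0.05  0.22  2.03  0.    0.9  -1.22] w 0.0287 F [ 0.8  0.6 -1.2] g 49.7
rot z units -0.03
units [-1.339  0.2    0.139] rows@.23 6.0
t 14.85 pos [0.4281 0.0483 0.1487] yaw 66.7 zaxis [-0.003  0.002 -1.   ] q [-0.05  0.22  2.03  0.    0.9  -1.22] w 0.0287 F [ 0.8  0.6 -1.2] g 49.7
rot z units -4.06
units [-1.31  -0.342  0.139] rows@.23 6.0
```

Emit:
servo_tool:
  moves:
    - {"dp": [-0.223, 0.033, 0], "delta_rot": [0, 0, 0], "fingers": 0}
    - {"dp": [-0.223, 0.033, 0], "delta_rot": [0, 0, 0], "fingers": 0}
    - {"dp": [-0.223, 0.033, 0], "delta_rot": [0, 0, 0], "fingers": 0}
    - {"dp": [-0.223, 0.033, 0], "delta_rot": [0, 0, 0], "fingers": 0}
    - {"dp": [-0.223, 0.033, 0], "delta_rot": [0, 0, 0], "fingers": 0}

```text
clock: 15.35
position: [0.6489, -0.0099, 0.1496]
ee_rot: [0.001, 0.202, 0.979, 0.001]
contact_force: [0.1, -0.4, 0.1]
width: 0.0294
gripper_force: 49.7
```

Emit:
servo_tool:
  moves:
    - {"dp": [-0.223, 0.033, 0.1], "delta_rot": [0, 0, 0], "fingers": 0}
    - {"dp": [0, 0, 0.15], "delta_rot": [0, 0, 0], "fingers": 0}
    - {"dp": [0, 0, 0], "delta_rot": [0, 0, 0], "fingers": 1}
    - {"dp": [0, 0, 0], "delta_rot": [0, 0, 0], "fingers": 1}
    - {"dp": [0, 0, -0.25], "delta_rot": [0, 0, 0], "fingers": 1}

```text
clock: 15.85
position: [0.6864, -0.0203, 0.1442]
ee_rot: [-0.006, 0.201, 0.979, 0.001]
contact_force: [0.6, 0.1, -0.1]
width: 0.0713
gripper_force: 0.0
```

```bash
python3 need.py .538 .031 .081; python3 - <<'E'
from h import *
p,d=imaging.get_image("scene"); C=cam("scene");P=pts(d,*C)
b=(d>0)&(P[...,0]>.630)&(P[...,0]<.775)&(P[...,1]>-.17)&(P[...,1]<.09)&(P[...,2]<-.05)
g=p.max(-1)<75
q=P[b&g]; print(len(q), q.mean(0) if len(q) else 0)
save("pics/scene4.png",p)
E
```

```text
t 15.85 pos [ 0.6864 -0.0203  0.1442] yaw 66.8 zaxis [-0.012  0.004 -1.   ] q [-0.13  0.56  1.46  0.    1.14 -1.3 ] w 0.0713 F [ 0.6  0.1 -0.1] g 0.0
units [ 0.779 -0.057  0.326] rows@.23 4.0
285 [ 0.66075216 -0.01594655 -0.19726122]
```

Emit:
servo_tool:
  moves:
    - {"dp": [0.2, -0.014, 0], "delta_rot": [0, 0, 0], "fingers": 1}
    - {"dp": [0.2, -0.014, 0], "delta_rot": [0, 0, 0], "fingers": 1}
    - {"dp": [0.2, -0.014, 0], "delta_rot": [0, 0, 0], "fingers": 1}
    - {"dp": [0.179, -0.015, 0.126], "delta_rot": [0, 0, 0], "fingers": 1}
    - {"dp": [0, 0, 0.2], "delta_rot": [0, 0, 0], "fingers": 1}
  force: 35

```text
clock: 16.4
position: [0.54, 0.0318, 0.0881]
ee_rot: [0.003, 0.201, 0.98, 0.002]
contact_force: [1.9, -0.8, -1.4]
width: 0.0856
gripper_force: 0.0
```

```bash
python3 need.py .538 .031 .081
```

```text
t 16.4 pos [0.54   0.0318 0.0881] yaw 66.9 zaxis [ 0.007  0.002 -1.   ] q [-0.07  0.43  1.88  0.    0.82 -1.24] w 0.0856 F [ 1.9 -0.8 -1.4] g 0.0
units [ 0.008 -0.008  0.036] rows@.23 1.0
```

View pics/scene4.png

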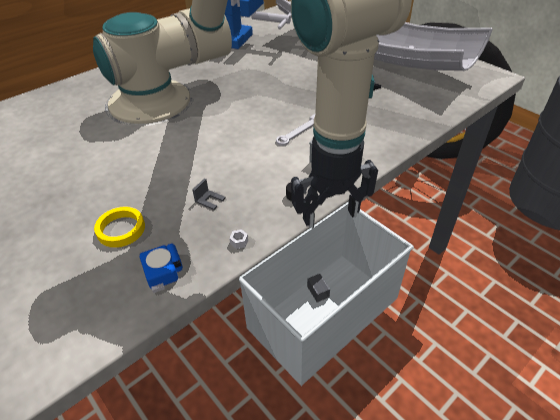

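The picture shows the tube on the bin floor at (318,288). Now the bush.

Emit:
servo_tool:
  moves:
    - {"dp": [0, 0, 0.03], "delta_rot": [0, 0, 0], "fingers": 1}
    - {"dp": [0, 0, 0], "delta_rot": [0, 0, 0], "fingers": 0}
    - {"dp": [0, 0, 0], "delta_rot": [0, 0, 0], "fingers": 0}
    - {"dp": [0, 0, 0], "delta_rot": [0, 0, 0], "fingers": 0}
    - {"dp": [0, 0, 0], "delta_rot": [0, 0, 0], "fingers": 0}
  force: 35

```text
clock: 16.9
position: [0.5454, 0.0298, 0.0799]
ee_rot: [0.003, 0.202, 0.979, 0.001]
contact_force: [0.2, -0.2, 5.5]
width: 0.0356
gripper_force: 34.3
```

Emit:
servo_tool:
  moves:
    - {"dp": [0, 0, 0], "delta_rot": [0, 0, 0], "fingers": 0}
    - {"dp": [0, 0, -0.2], "delta_rot": [0, 0, 0], "fingers": 0}
    - {"dp": [0, 0, -0.15], "delta_rot": [0, 0, 0], "fingers": 0}

```text
clock: 17.2
position: [0.5441, 0.0298, 0.1497]
ee_rot: [0.001, 0.202, 0.979, 0.001]
contact_force: [0.4, -1.2, -0.3]
width: 0.0352
gripper_force: 35.2
```

```bash
python3 need.py .69 0.02 .12
```

```text
t 17.2 pos [0.5441 0.0298 0.1497] yaw 66.7 zaxis [ 0.003  0.002 -1.   ] q [-0.07  0.36  1.8   0.    0.98 -1.24] w 0.0352 F [ 0.4 -1.2 -0.3] g 35.2
units [-0.689  0.243  0.15 ] rows@.23 4.0
```

Emit:
servo_tool:
  moves:
    - {"dp": [-0.2, 0.08, 0], "delta_rot": [0, 0, 0], "fingers": 0}
    - {"dp": [-0.2, 0.08, 0], "delta_rot": [0, 0, 0], "fingers": 0}
    - {"dp": [-0.2, 0.08, 0], "delta_rot": [0, 0, 0], "fingers": 0}
    - {"dp": [-0.09, 0, 0.2], "delta_rot": [0, 0, 0], "fingers": 0}
    - {"dp": [0, 0, 0], "delta_rot": [0, 0, 0], "fingers": 0}

```text
clock: 17.7
position: [0.6898, 0.0187, 0.1039]
ee_rot: [-0.002, 0.202, 0.979, 0.0]
contact_force: [-2.1, 0.3, -0.9]
width: 0.0352
gripper_force: 35.2
```

Emit:
servo_tool:
  moves:
    - {"dp": [0, 0, 0], "delta_rot": [0, 0, 0], "fingers": 1}
    - {"dp": [0, 0, 0], "delta_rot": [0, 0, 0], "fingers": 1}
    - {"dp": [0, 0, 0], "delta_rot": [0, 0, 0], "fingers": 1}
    - {"dp": [0, 0, -0.24], "delta_rot": [0, 0, 0], "fingers": 1}

```text
clock: 18.1
position: [0.6849, 0.02, 0.1516]
ee_rot: [-0.005, 0.201, 0.979, 0.0]
contact_force: [0.4, 0.6, -0.3]
width: 0.0852
gripper_force: 0.0
```

```bash
python3 need.py .410 -.112 .13 18.1; python3 need.py .410 -.112 .13 -161.9
```

```text
t 18.1 pos [0.6849 0.02   0.1516] yaw 66.8 zaxis [-0.011  0.003 -1.   ] q [-0.07  0.55  1.46  0.    1.15 -1.24] w 0.0852 F [ 0.4  0.6 -0.3] g 0.0
rot z units 8.49
units [-0.201 -1.511  0.121] rows@.23 7.0
t 18.1 pos [0.6849 0.02   0.1516] yaw 66.8 zaxis [-0.011  0.003 -1.   ] q [-0.07  0.55  1.46  0.    1.15 -1.24] w 0.0852 F [ 0.4  0.6 -0.3] g 0.0
rot z units 8.49
units [-0.201 -1.511  0.121] rows@.23 7.0
```

Emit:
servo_tool:
  moves:
    - {"dp": [0, 0, 0], "delta_rot": [0, 0, 0.94], "fingers": 0.5}
    - {"dp": [0, 0, 0], "delta_rot": [0, 0, 0.94], "fingers": 0.5}
    - {"dp": [0, 0, 0], "delta_rot": [0, 0, 0.94], "fingers": 0.5}
    - {"dp": [0, 0, 0], "delta_rot": [0, 0, 0.94], "fingers": 0.5}
    - {"dp": [0, 0, 0], "delta_rot": [0, 0, 0.94], "fingers": 0.5}

```text
clock: 18.6
position: [0.689, 0.0198, 0.1583]
ee_rot: [0.002, 0.426, 0.905, 0.002]
contact_force: [0.9, 0.1, -0.0]
width: 0.0427
gripper_force: 0.0
```

Emit:
servo_tool:
  moves:
    - {"dp": [0, 0, 0], "delta_rot": [0, 0, 0.94], "fingers": 0.5}
    - {"dp": [0, 0, 0], "delta_rot": [0, 0, 0.94], "fingers": 0.5}
    - {"dp": [0, 0, 0], "delta_rot": [0, 0, 0.94], "fingers": 0.5}
    - {"dp": [0, 0, 0], "delta_rot": [0, 0, 0.97], "fingers": 0.5}
    - {"dp": [-0.033, -0.21, 0], "delta_rot": [0, 0, 0], "fingers": 0.5}

```text
clock: 19.1
position: [0.6552, 0.0016, 0.158]
ee_rot: [0.004, 0.587, 0.81, 0.004]
contact_force: [-1.3, -0.8, 0.9]
width: 0.0427
gripper_force: 0.0
```

Emit:
servo_tool:
  moves:
    - {"dp": [-0.033, -0.21, 0], "delta_rot": [0, 0, 0], "fingers": 0.5}
    - {"dp": [-0.033, -0.21, 0], "delta_rot": [0, 0, 0], "fingers": 0.5}
    - {"dp": [-0.033, -0.21, 0], "delta_rot": [0, 0, 0], "fingers": 0.5}
    - {"dp": [-0.033, -0.21, 0], "delta_rot": [0, 0, 0], "fingers": 0.5}
    - {"dp": [-0.033, -0.21, 0], "delta_rot": [0, 0, 0], "fingers": 0.5}

```text
clock: 19.6
position: [0.4603, -0.0967, 0.1571]
ee_rot: [0.002, 0.587, 0.81, 0.002]
contact_force: [-0.3, -1.0, 0.4]
width: 0.0425
gripper_force: 0.0
```

Emit:
servo_tool:
  moves:
    - {"dp": [0, -0.2, 0], "delta_rot": [0, 0, 0], "fingers": 0.5}
    - {"dp": [0, 0, 0], "delta_rot": [0, 0, 0], "fingers": 0.5}

```text
clock: 19.8
position: [0.4183, -0.1083, 0.1562]
ee_rot: [-0.001, 0.588, 0.809, 0.0]
contact_force: [0.1, 0.4, -0.1]
width: 0.0427
gripper_force: 0.0
```

```bash
python3 need.py .410 -.112 .092 18.1;  python3 rot.py 18.1 0; python3 - <<'E'
from h import *
C=cam("wrist"); p,d=imaging.get_image("wrist"); P=pts(d,*C); b=(d>0)&(P[...,2]>.025)&(P[...,2]<.045)&(np.hypot(P[...,0]-.41,P[...,1]+.112)<.05)
q=P[b];print(len(q),np.percentile(q[:,2],[5,50,95]) if len(q) else 0); print(cv2.minAreaRect((q[:,:2]*1000).astype(np.float32)))
p,d=imaging.get_image("top"); C=cam("top");P=pts(d,*C); b=(d>0)&(P[...,2]>.025)&(P[...,2]<.045)&(np.hypot(P[...,0]-.41,P[...,1]+.112)<.05);print(b.sum())
E
```

```text
t 19.8 pos [ 0.4183 -0.1083  0.1562] yaw 18.0 zaxis [-0.002  0.002 -1.   ] q [-0.42  0.21  2.02  0.    0.92 -0.73] w 0.0427 F [ 0.1  0.4 -0.1] g 0.0
rot z units -0.02
units [-0.005 -0.045  0.321] rows@.23 2.0
rotvec units [-0.01 -0.03 -0.02] norm 0.04
final axes
 [[-0.311  0.951  0.   ]
 [ 0.951  0.311  0.   ]
 [ 0.     0.    -1.   ]]
719 [0.03011922 0.03685496 0.03790516]
((408.1614685058594, -111.76100158691406), (6.043529987335205, 39.96141052246094), 18.227022171020508)
39
```

Emit:
servo_tool:
  moves:
    - {"dp": [-0.005, -0.05, 0.1], "delta_rot": [0, 0, 0], "fingers": 0.5}
    - {"dp": [0, 0, 0.22], "delta_rot": [0, 0, 0], "fingers": 0.5}
    - {"dp": [0, 0, 0], "delta_rot": [0, 0, 0], "fingers": 0}
    - {"dp": [0, 0, 0], "delta_rot": [0, 0, 0], "fingers": 0}
    - {"dp": [0, 0, 0], "delta_rot": [0, 0, 0], "fingers": 0}
  force: 60

```text
clock: 20.4
position: [0.4165, -0.1129, 0.0928]
ee_rot: [0.002, 0.587, 0.81, 0.002]
contact_force: [-0.7, -0.4, -1.4]
width: 0.0046
gripper_force: 62.1
```

Emit:
servo_tool:
  moves:
    - {"dp": [0, 0, 0], "delta_rot": [0, 0, 0], "fingers": 0}
    - {"dp": [0, 0, 0], "delta_rot": [0, 0, 0], "fingers": 0}
    - {"dp": [0, 0, -0.2], "delta_rot": [0, 0, 0], "fingers": 0}
    - {"dp": [0, 0, -0.2], "delta_rot": [0, 0, 0], "fingers": 0}

```text
clock: 20.8
position: [0.4141, -0.1126, 0.1722]
ee_rot: [-0.001, 0.587, 0.81, 0.001]
contact_force: [1.6, -0.8, -1.9]
width: 0.0043
gripper_force: 62.1
```

```bash
python3 need.py .69 -.10 .14 18
```

```text
t 20.8 pos [ 0.4141 -0.1126  0.1722] yaw 18.1 zaxis [ 0.     0.003 -1.   ] q [-0.43  0.18  2.    0.    0.96 -0.75] w 0.0043 F [ 1.6 -0.8 -1.9] g 62.1
rot z units 0.02
units [-0.367  1.331  0.161] rows@.23 6.0
```

Emit:
servo_tool:
  moves:
    - {"dp": [-0.061, 0.222, 0], "delta_rot": [0, 0, 0], "fingers": 0}
    - {"dp": [-0.061, 0.222, 0], "delta_rot": [0, 0, 0], "fingers": 0}
    - {"dp": [-0.061, 0.222, 0], "delta_rot": [0, 0, 0], "fingers": 0}
    - {"dp": [-0.061, 0.222, 0], "delta_rot": [0, 0, 0], "fingers": 0}
    - {"dp": [-0.061, 0.222, 0], "delta_rot": [0, 0, 0], "fingers": 0}

```text
clock: 21.3
position: [0.6465, -0.1016, 0.1727]
ee_rot: [0.001, 0.587, 0.81, 0.001]
contact_force: [0.2, -1.0, -1.8]
width: 0.0042
gripper_force: 62.1
```

Emit:
servo_tool:
  moves:
    - {"dp": [-0.061, 0.2, 0.1], "delta_rot": [0, 0, 0], "fingers": 0}
    - {"dp": [0, 0, 0.2], "delta_rot": [0, 0, 0], "fingers": 0}
    - {"dp": [0, 0, 0], "delta_rot": [0, 0, 0], "fingers": 0}
    - {"dp": [0, 0, 0], "delta_rot": [0, 0, 0], "fingers": 1}
    - {"dp": [0, 0, 0], "delta_rot": [0, 0, 0], "fingers": 1}

```text
clock: 21.8
position: [0.6872, -0.1013, 0.1144]
ee_rot: [0.002, 0.587, 0.809, 0.002]
contact_force: [0.4, 0.2, 0.6]
width: 0.0324
gripper_force: 0.0
```

Emit:
servo_tool:
  moves:
    - {"dp": [0, 0, 0], "delta_rot": [0, 0, 0], "fingers": 1}
    - {"dp": [0, 0, -0.2], "delta_rot": [0, 0, 0], "fingers": 1}
    - {"dp": [0, -0.15, -0.15], "delta_rot": [0, 0, 0], "fingers": 0.6}
    - {"dp": [0, -0.2, 0], "delta_rot": [0, 0, 0], "fingers": 0.6}
    - {"dp": [0, -0.2, 0], "delta_rot": [0, 0, 0], "fingers": 0.6}

```text
clock: 22.3
position: [0.5818, -0.1359, 0.1852]
ee_rot: [0.004, 0.587, 0.81, 0.002]
contact_force: [-0.5, -1.0, 0.2]
width: 0.0515
gripper_force: 0.0
```

```bash
python3 need.py .561 -.131 .16; python3 - <<'E'
from h import *
C=cam("wrist"); p,d=imaging.get_image("wrist"); P=pts(d,*C); b=(d>0)&(P[...,2]>.015)&(P[...,2]<.025)&(np.hypot(P[...,0]-.561,P[...,1]+.131)<.03)
q=P[b];print(len(q),np.percentile(q[:,2],[5,50,95]) if len(q) else 0)
if len(q):
  u=q[:,:2]*1000; c,_=cv2.minEnclosingCircle(u.astype(np.float32)); print(cv2.minAreaRect(u.astype(np.float32)),c)
  for a in range(-30,31,5):
    print(a,[round(float(np.ptp(u@[np.cos(np.radians(a+k)),np.sin(np.radians(a+k))])),1) for k in(0,60,120)])
save("pics/wrist1.png",p)
p,d=imaging.get_image("scene");save("pics/scene5.png",p)
E
```

```text
t 22.3 pos [ 0.5818 -0.1359  0.1852] yaw 18.1 zaxis [ 0.009 -0.001 -1.   ] q [-0.35  0.39  1.64  0.    1.1  -0.66] w 0.0515 F [-0.5 -1.   0.2] g 0.0
units [ 0.056 -0.092  0.125] rows@.23 1.0
1019 [0.01645973 0.01895881 0.0200733 ]
((559.6014404296875, -130.9027099609375), (33.50514221191406, 30.02579116821289), 64.5644760131836) (559.5375366210938, -130.98223876953125)
-30 [30.7, 30.6, 31.1]
-25 [30.1, 30.2, 30.8]
-20 [31.4, 31.2, 31.5]
-15 [32.4, 32.1, 32.4]
-10 [33.2, 32.8, 33.0]
-5 [33.7, 33.2, 33.4]
0 [34.0, 33.5, 33.7]
5 [34.0, 33.5, 33.7]
10 [33.7, 33.3, 33.6]
15 [33.2, 33.1, 33.2]
20 [32.5, 32.7, 32.6]
25 [31.7, 32.0, 31.7]
30 [30.6, 31.1, 30.7]
```

View pics/scene5.png

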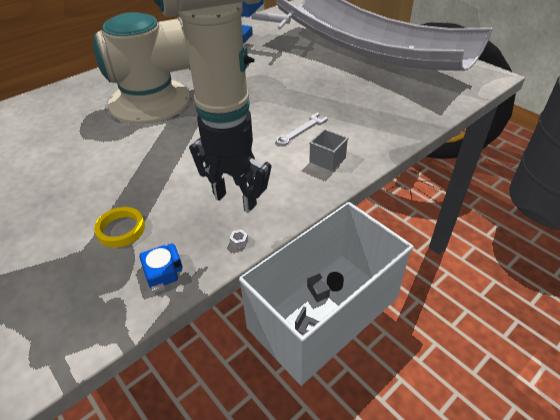

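The view shows tube, bush and bracket in the bin at (318,288), (336,281) and (303,318). The nut is at (238,238) and the cup is mouth-up at (328,150). The nut's flat normals lie at about 33.5°, with the nut centred at (0.560, −0.131).

Emit:
servo_tool:
  moves:
    - {"dp": [0, 0, 0], "delta_rot": [0, 0, -0.9], "fingers": 0.6}
    - {"dp": [0, 0, 0], "delta_rot": [0, 0, -0.9], "fingers": 0.6}
    - {"dp": [0, 0, 0], "delta_rot": [0, 0, -0.89], "fingers": 0.6}
    - {"dp": [0, 0, 0], "delta_rot": [0, 0, 0], "fingers": 0.6}
  force: 50

```text
clock: 22.8
position: [0.5827, -0.1354, 0.1834]
ee_rot: [0.002, 0.473, 0.881, 0.002]
contact_force: [1.3, -0.5, -0.5]
width: 0.0511
gripper_force: 0.0
```

```bash
python3 need.py .560 -.131 .081 33.5; python3 rot.py 33.5 0
```

```text
t 22.8 pos [ 0.5827 -0.1354  0.1834] yaw 33.5 zaxis [ 0.006  0.001 -1.   ] q [-0.35  0.4   1.64  0.    1.1  -0.93] w 0.0511 F [ 1.3 -0.5 -0.5] g 0.0
rot z units -0.0
units [ 0.082 -0.085  0.512] rows@.23 3.0
rotvec units [ 0.05  0.02 -0.  ] norm 0.06
final axes
 [[-0.552  0.834  0.   ]
 [ 0.834  0.552  0.   ]
 [ 0.     0.    -1.   ]]
```

Emit:
servo_tool:
  moves:
    - {"dp": [0.082, -0.085, 0.05], "delta_rot": [0.05, 0.02, 0], "fingers": 0.6}
    - {"dp": [0, 0, 0.2], "delta_rot": [0, 0, 0], "fingers": 0.6}
    - {"dp": [0, 0, 0.2], "delta_rot": [0, 0, 0], "fingers": 0.6}
    - {"dp": [0, 0, 0.062], "delta_rot": [0, 0, 0], "fingers": 0.6}
    - {"dp": [0, 0, 0], "delta_rot": [0, 0, 0], "fingers": 0}
  force: 50

```text
clock: 23.3
position: [0.5579, -0.1306, 0.0782]
ee_rot: [-0.003, 0.474, 0.881, -0.001]
contact_force: [-0.3, -0.3, -0.1]
width: 0.0381
gripper_force: 0.0
```

Emit:
servo_tool:
  moves:
    - {"dp": [0, 0, 0], "delta_rot": [0, 0, 0], "fingers": 0}
    - {"dp": [0, 0, 0], "delta_rot": [0, 0, 0], "fingers": 0}
    - {"dp": [0, 0, 0], "delta_rot": [0, 0, 0], "fingers": 0}
    - {"dp": [0, 0, -0.2], "delta_rot": [0, 0, 0], "fingers": 0}
    - {"dp": [0, 0, -0.25], "delta_rot": [0, 0, 0], "fingers": 0}

```text
clock: 23.8
position: [0.5575, -0.1305, 0.169]
ee_rot: [-0.004, 0.473, 0.881, -0.001]
contact_force: [1.0, -0.5, -0.1]
width: 0.0283
gripper_force: 51.3
```

```bash
python3 need.py; python3 - <<'E'
from h import *
for n in ("top","scene"):
  C=cam(n); p,d=imaging.get_image(n); P=pts(d,*C); b=(d>0)&(P[...,2]>.049)&(P[...,2]<.065)&(np.abs(P[...,0]-.5)<.05)&(np.abs(P[...,1]-.167)<.05)
  q=P[b];print(n,len(q),cv2.minAreaRect((q[:,:2]*1000).astype(np.float32)))
E
python3 need.py .5 .167 .165
```

```text
t 23.8 pos [ 0.5575 -0.1305  0.169 ] yaw 33.5 zaxis [-0.008  0.002 -1.   ] q [-0.35  0.38  1.71 -0.    1.06 -0.94] w 0.0283 F [ 1.  -0.5 -0.1] g 51.3
top 352 ((500.28619384765625, 167.1302947998047), (63.05764389038086, 62.86947250366211), 13.324613571166992)
scene 247 ((501.0934753417969, 165.87686157226562), (64.60078430175781, 65.8628921508789), 13.684476852416992)
t 23.9 pos [ 0.563  -0.1324  0.177 ] yaw 33.5 zaxis [ 0.012 -0.005 -1.   ] q [-0.35  0.37  1.7  -0.    1.06 -0.94] w 0.0284 F [ 1.1 -0.9  0.4] g 51.4
units [1.422 0.564 0.049] rows@.23 7.0
```

Emit:
servo_tool:
  moves:
    - {"dp": [0.203, 0.08, 0], "delta_rot": [0, 0, 0], "fingers": 0}
    - {"dp": [0.203, 0.08, 0], "delta_rot": [0, 0, 0], "fingers": 0}
    - {"dp": [0.203, 0.08, 0], "delta_rot": [0, 0, 0], "fingers": 0}
    - {"dp": [0.203, 0.08, 0], "delta_rot": [0, 0, 0], "fingers": 0}
    - {"dp": [0.203, 0.08, 0], "delta_rot": [0, 0, 0], "fingers": 0}

```text
clock: 24.4
position: [0.5129, 0.084, 0.1702]
ee_rot: [-0.001, 0.473, 0.881, -0.0]
contact_force: [1.2, 1.2, -0.8]
width: 0.0282
gripper_force: 51.4
```

Emit:
servo_tool:
  moves:
    - {"dp": [0.203, 0.08, 0], "delta_rot": [0, 0, 0], "fingers": 0}
    - {"dp": [0.203, 0.08, 0], "delta_rot": [0, 0, 0], "fingers": 0}
    - {"dp": [0, 0, 0], "delta_rot": [0, 0, 0], "fingers": 0}
    - {"dp": [0, 0, 0], "delta_rot": [0, 0, 0], "fingers": 0}
    - {"dp": [0, 0, 0], "delta_rot": [0, 0, 0], "fingers": 0}

```text
clock: 24.9
position: [0.4954, 0.1672, 0.1699]
ee_rot: [-0.001, 0.473, 0.881, -0.001]
contact_force: [-0.4, -0.0, -0.5]
width: 0.0285
gripper_force: 51.3
```

```bash
python3 need.py .5005 .1667 .14; python3 rot.py 33.5 0
```

```text
t 24.9 pos [0.4954 0.1672 0.1699] yaw 33.5 zaxis [-0.002  0.    -1.   ] q [ 0.19  0.31  1.82  0.    1.02 -0.39] w 0.0285 F [-0.4 -0.  -0.5] g 51.3
units [-0.016  0.02   0.149] rows@.23 1.0
rotvec units [-0.02 -0.01 -0.  ] norm 0.02
final axes
 [[-0.552  0.834  0.   ]
 [ 0.834  0.552  0.   ]
 [ 0.     0.    -1.   ]]
```

Emit:
servo_tool:
  moves:
    - {"dp": [-0.016, 0.02, 0.05], "delta_rot": [0, 0, 0], "fingers": 0}
    - {"dp": [0, 0, 0.099], "delta_rot": [0, 0, 0], "fingers": 0}
    - {"dp": [0, 0, 0], "delta_rot": [0, 0, 0], "fingers": 0}
    - {"dp": [0, 0, 0], "delta_rot": [0, 0, 0], "fingers": 0}

```text
clock: 25.3
position: [0.5003, 0.1664, 0.1393]
ee_rot: [-0.002, 0.474, 0.881, -0.001]
contact_force: [0.6, -0.0, 0.4]
width: 0.0286
gripper_force: 51.3
```

```bash
python3 need.py .5005 .1667 .14
```

```text
t 25.3 pos [0.5003 0.1664 0.1393] yaw 33.4 zaxis [-0.005  0.    -1.   ] q [ 0.19  0.35  1.84  0.    0.95 -0.4 ] w 0.0286 F [ 0.6 -0.   0.4] g 51.3
units [ 0.001  0.002 -0.004] rows@.23 1.0
```

Emit:
servo_tool:
  moves:
    - {"dp": [0, 0, 0], "delta_rot": [0, 0, 0], "fingers": 1}
    - {"dp": [0, 0, 0], "delta_rot": [0, 0, 0], "fingers": 1}
    - {"dp": [0, 0, 0], "delta_rot": [0, 0, 0], "fingers": 1}
    - {"dp": [0, 0, -0.2], "delta_rot": [0, 0, 0], "fingers": 1}
    - {"dp": [0, 0, -0.2], "delta_rot": [0, 0, 0], "fingers": 1}

```text
clock: 25.8
position: [0.4997, 0.1673, 0.2202]
ee_rot: [-0.003, 0.473, 0.881, -0.001]
contact_force: [0.4, -0.1, -0.1]
width: 0.0854
gripper_force: 0.0
```

Emit:
servo_tool:
  moves:
    - {"dp": [0.15, 0, -0.2], "delta_rot": [0, 0, 0], "fingers": 1}
    - {"dp": [0.2, 0, -0.1], "delta_rot": [0, 0, 0], "fingers": 1}
    - {"dp": [0.2, 0, 0], "delta_rot": [0, 0, 0], "fingers": 1}
    - {"dp": [0.2, 0, 0], "delta_rot": [0, 0, 0], "fingers": 1}
    - {"dp": [0, 0, 0], "delta_rot": [0, 0, 0], "fingers": 1}

```text
clock: 26.3
position: [0.415, 0.2955, 0.2811]
ee_rot: [-0.002, 0.471, 0.882, 0.001]
contact_force: [0.1, -0.8, -0.1]
width: 0.0855
gripper_force: 0.0
```

```bash
python3 need.py; python3 - <<'E'
from h import *
C=cam("top"); p,d=imaging.get_image("top"); P=pts(d,*C)
b=(d>0)&(P[...,2]<.065)&(np.hypot(P[...,0]-.5,P[...,1]-.167)<.05)
q=P[b&(P[...,2]>.049)];r=cv2.minAreaRect((q[:,:2]*1000).astype(np.float32));print(r)
save("pics/top2.png",p)
E
```

```text
t 26.3 pos [0.415  0.2955 0.2811] yaw 33.8 zaxis [-0.003  0.003 -1.   ] q [ 0.48  0.19  1.68  0.    1.27 -0.11] w 0.0855 F [ 0.1 -0.8 -0.1] g 0.0
((500.4840087890625, 167.10531616210938), (63.32212829589844, 62.609981536865234), 13.367040634155273)
```

View pics/top2.png

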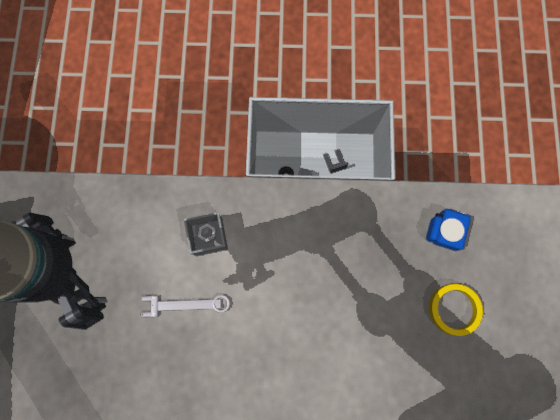

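The top view shows the nut flat inside the mouth-up cup at (206,233). Bush and bracket are visible in the bin at (286,171) and (335,160), with the tube partly hidden behind the near wall at (308,172). The bystanders are where they were and the arm is clear.

```bash
python3 -c "
from rig import manip
print(manip.sign_off())"
```

```text
the job is handed in; nothing more can be done
None
```

I handed the job in at about 26 s: the last camera views show all three scraps in the bin, the cup standing mouth-up with the nut inside, and the bystanders unmoved; the hand-in returned no verdict.

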